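Turn a lamp base onto its key and swing the hold-down over it

ROBOT

A 6-joint arm with a two-finger parallel gripper is mounted at the origin on the work surface. World frame = base frame: x ahead of the robot, y to its left, z up, the work surface at z = 0. Lengths are in m, angles in rad, forces in N, time in s.
With the tool pointing down it reaches from about 0.225 to 0.875 m from the base axis. Payload 3.4 kg.
Tool frame: the origin (TCP) lies at the very end of the fingers, on their centre line; the grasp point (between the pads) lies 19 mm behind it (grasp_offset is the distance from the TCP to the grasp point, in m); y points along the fingers, z is the direction in which the jaws open and shut, and the axes are right-handed (so a half turn about y gives the same grasp; the last joint's range is limited). The gripper opens to 85 mm and grips with 20 to 120 N. Pads are 22 mm wide; open, the fingers measure 114 mm over their backs; the gripper's body (76 mm by 85 mm) begins 54 mm behind the grasp point. The pads swing forward as they close: fully open they stand 13 mm farther back than shut.
Start: joints at [-1.447, 0.276, 1.505, -0, 1.361, -0.121], TCP at [0.139, -0.558, 0.231] pointing down, gripper open.
Joint ranges: [-2.89, 2.89], [-0.75, 2.08], [0.22, 2.7], [-1.18, 4.32], [0.11, 2.71], [-2.7, 2.7]. Speed limits (rad/s): [2.57, 2.57, 3.14, 3.14, 3.14, 3.14].

INTERFACE

Orientations are given as a unit quaternion [w, x, y, z].
In Python, from rig import get_state, get_image, sign_off, grasp_offset gives the robot as it stands.
- The arm moves only by the shell command python3 -m jog 'ROWS' [FORCE]. ROWS is JSON, one flat list of numbers, 7 for each row, row after row: the closure in counts, from 0 (fully open) to 255 (shut), then the shift along the tool's x, y, z in cm, then the turn, a rotation vector about the tool's x, y, z in units of 8 degrees (1.0 is 8 degrees). In form: [jaw, tx, ty, tz, rx, ry, rz, jaw, tx, ty, tz, rx, ry, rz, ...]. A call has 1 to 12 rows; each row is the pose to reach, as a shift and turn from the pose commanded when the call began, along the tool's axes at that moment; what a row does not reach only later rows make up. A row lasts 1/8 s, in which the tool goes at most 62.5 mm and 10.7 degrees, less where a joint would pass 70% of its speed; a pose out of reach is approached as far as the arm can. A call with a gripper value outside its range is refused whole. The fingers move at their own pace and stop on an object; FORCE is the grip in N (left out, the last holds). Time passes only in rows, so rows that repeat a pose let the fingers close. It gives the time, the measured TCP pose, the force and the opening at its end, in the units of the state.
- get_state(): the state, without advancing time (a new reading comes with each control period).
- get_image(name): name is "scene" or "side" or "wrist"; returns a dict with "color" (384x512x3 uint8, blue, green, red), "mtx" (3x3 intrinsics, pixels), "k1" (the pictures are not rectified: a ray, as slopes to the right and down, at radius r is drawn at 1 + k1 r^2 times it, then the intrinsics apply), "R" (3x3) and "t" (3): a world point X has camera coordinates R X + t; the wrist camera has in their place "tool_from_camera" (4x4, takes a point from camera to tool coordinates, whose origin is the TCP and whose axes are the tool frame's). Camera axes: x right, y down, z forward; pixel columns grow to the right and rows downward; lengths in m; the calibration is good to about 2 mm. A picture is of the moment at which its call begins: read the wrist's pose just before it. There is no depth.
- sign_off(): hands the job in, once; it reports no verdict.
The state is a dict: "clock": time; "qpos": joint angles; "qd": joint speeds; "effort": joint torques, N m; "position": TCP position; "ee_rot": TCP orientation; "contact_force": force on the tool from outside, world axes, zero at the start; "moment": the same for the moment, N m; "width": finger opening in m.
Only numpy, scipy, OpenCV 4.12 (cv2) and the standard library are available. Lean on these libraries where they do the work, as an engineer would, in place of code of your own. Each camera call takes 0.05 s, during which the arm holds its last target.

TASK

The round lamp base lies crooked on the assembly fixture's spigot because it is riding up on the fixture's key. Without lifting it off, push it gently round by its ears until its rim notch finds the key and it drops down flat on the fixture, then swing the hold-down finger in over its rim. Leave the other things on the bench where they are.

Things in the scene. Friction and masses are not known exactly. Their poses are not given: they have to be found in the camera images.
- fixture: Fixed black assembly fixture: a plate 20 mm thick lying on the bench; its top is the seat for the lamp base. Origin: on the spigot's vertical axis, at the plate's underside (bench height); z up; x points from the spigot to the middle of the key's setting range. The plate spans x -81 to 109 mm, y -102 to 78 mm.
- fixture_centre (a point): On the spigot's axis at the plate's top, 20 mm above the bench. The steel spigot is 28 mm in diameter and stands 20 mm above the plate (chamfered top).
- key_mark (a point): Middle of the key's setting range: 48 mm from the spigot's axis along the fixture's x, 24 mm above the bench. The steel key is a radial bar 8 mm wide, top 4 mm above the plate, 38 to 78 mm from the axis, then a foot 20 mm wide with a screw, 10 mm high, out to 90 mm. It was set by hand in a curved slot: its true direction is up to 0.2 rad (10 mm at the rim) to either side of x.
- lamp: Loose round aluminium lamp base with a white LED ring on top, round the spigot with 1 mm play: 96 mm in diameter, 16 mm thick, bore 30 mm, 0.22 to 0.35 kg. Origin: centre of its underside; z up along its axis; x points to its only rim notch. Three ears stick out from the rim at 60, 180 and 300 deg from x (anticlockwise from above). 1 to 2 N of push at an ear turns it.
- lamp_notch (a point): Middle of the lamp base's rim notch, 48 mm from its axis, half way up; notch 11 mm wide, 12 mm deep, right through. Away from the key's angle the lamp base rides on the key, tilted about 0.04 rad, its rim there 4 mm up; with the notch over the key (1.5 mm play on either side) it drops flat if turned slowly, and the key then stops it from turning.
- lamp_ear0 (a point): Ear at 60 deg: centre of its round end, 60 mm from the lamp's axis, half way up the ear. Each ear is 16 mm wide, with flat flanks from the rim out to 60 mm and a round end reaching 68 mm from the axis; it fills the heights 4 to 16 mm above the lamp's underside.
- lamp_ear1 (a point): The same for the ear at 180 deg.
- lamp_ear2 (a point): The same for the ear at 300 deg.
- clamp (a joint): Angle of the hold-down finger on its upright pivot, rad: 0 when it points straight at the spigot, over the lamp base's rim; it grows anticlockwise seen from above as it is swung off (it starts between 1.5 and 2.2; stops at -0.3 and 2.4). Swung in means below 0.2. Friction keeps it where it is left; about 1.5 N at its knob moves it.
- clamp_grip (a point): Middle of the black upright knob on the hold-down finger: 13 mm in diameter, from 46 to 72 mm above the bench (this point at 59 mm), 36 mm from the pivot. The finger is a steel bar 14 mm wide, 38 to 46 mm above the bench, reaching 54 mm from the pivot; it clears a flat lamp base by 2 mm but strikes one that rides on the key.
- clamp_pivot (a point): Top of the finger on its pivot axis, 47 mm above the bench; the pivot stands 92 mm from the spigot's axis at -40 deg from the fixture's x. The pivot's nut reaches to 53 mm above the bench, its post is 22 mm in diameter.
- board_box: Bystander: black box 105 x 85 x 45 mm with a circuit board on top. Origin under its centre.
- cutters: Bystander: side cutters with red handles, 150 mm long, lying. Origin under the joint.
- solder_reel: Bystander: steel-grey solder reel, 58 mm in diameter, 44 mm tall. Origin under its centre.
- lens_ring: Bystander: white plastic ring 92 mm in diameter, 9 mm tall, lying. Origin under its centre.
- tweezers: Bystander: steel tweezers 120 mm long, lying. Origin under the middle.
- driver: Bystander: screwdriver 170 mm long, lying. Origin under the middle.
- flux: Bystander: small amber bottle, 36 mm in diameter, 75 mm tall. Origin under its centre.
There are look-alikes about, which are no part of the job. What is shaped like the lamp but blue is not meant.

How it is judged:
By the outcome, as a careful person would: the job done as asked, in the order asked, and still so for the second after the job is handed in, with the robot touching nothing.
It also fails if it takes over 72 s, if anything falls off the work surface, if the arm or the gripper's body presses on something with over 40 N, if the wrist force passes 120 N, or if a joint passes its speed limit or range.

## Working session

There is one attempt and no reset: what is moved stays moved. The work goes in short steps, Python scripts to look and compute and a shell command to move; the robot and the scene stay as the last step left them, time stands still between calls to the robot, and variables do not carry over. Pictures are saved under pics/ and viewed, and the job is handed in when it is done.

```bash
ls; mkdir -p pics; python3 - <<'E'
from rig import *
import cv2
s=get_state();print(s,grasp_offset)
for n in("scene","side","wrist"):
    im=get_image(n);cv2.imwrite(f"pics/{n}0.png",im["color"])
    print(n,{k:(v.tolist() if hasattr(v,'tolist') else v) for k,v in im.items() if k!="color"})
E
```

```text
pics
{'clock': 0.0, 'qpos': array([-1.44702792e+00,  2.76601394e-01,  1.50613720e+00,  1.16017485e-05,
        1.36066566e+00, -1.20971095e-01]), 'qd': array([-0.00131643,  0.00026496,  0.0013067 ,  0.00050148,  0.00106127,
        0.00064598]), 'effort': array([-1.61783282e-03, -4.16781700e+01, -2.45806503e+01, -2.07081998e-04,
        1.09940246e-02,  1.00555511e-05]), 'position': array([ 0.13927518, -0.55734446,  0.23043442]), 'ee_rot': array([ 0.08631492, -0.08630869,  0.70245947, -0.70117846]), 'contact_force': array([-0.21010379, -0.80167713, -0.3376489 ]), 'moment': array([ 0.02038146,  0.00997553, -0.00716189]), 'width': 0.08534127130573393} 0.0187
scene {'mtx': [[369.54726772416154, 0.0, 259.1555214049822], [0.0, 369.54726772416154, 193.91174052637174], [0.0, 0.0, 1.0]], 'k1': -0.053228284667263266, 'R': [[-0.07286600501863186, 0.9972694076765456, -0.012011403960262347], [0.8354149805377142, 0.05445281609941152, -0.5469156252220394], [-0.5447681668432869, -0.049886063497890536, -0.8371015619761376]], 't': [-0.007382943031705911, -0.4103717382453011, 1.277545613830766]}
side 
[... 182 characters left out ...]
71760551331049, -0.005960079162093322], [-0.38703621923790194, 0.36160402079604465, -0.8482013305472729], [0.6274288994007652, -0.5708011877024497, -0.5296404254909337]], 't': [0.42148933930958493, 0.25930332024262825, 1.0565125643291828]}
wrist {'mtx': [[269.3997381235057, 0.0, 252.07520173039725], [0.0, 269.3997381235057, 188.4140087230104], [0.0, 0.0, 1.0]], 'k1': -0.05833258199599674, 'tool_from_camera': [[0.00046847260299924954, 0.947199120432067, 0.3206456093355063, -0.08344603219875343], [0.00124404730014831, -0.3206459484263884, 0.9471983045297625, -0.14155761777594997], [0.9999991164394769, -4.48381506811529e-05, -0.001328574350576854, -0.0005251859333358366], [0.0, 0.0, 0.0, 1.0]]}
```

View pics/scene0.png

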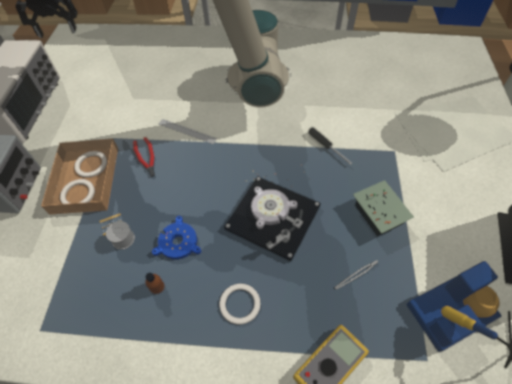

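View pics/side0.png

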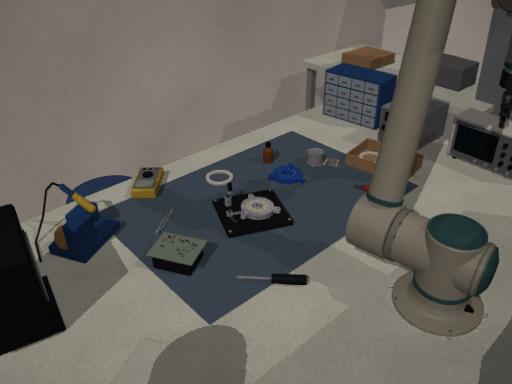

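View pics/wrist0.png

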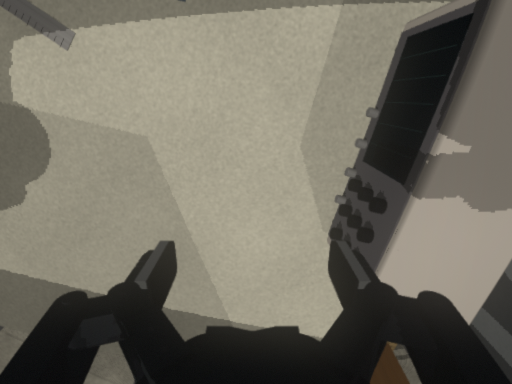

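```bash
cat > h.py <<'E'
import numpy as np, cv2
from rig import *
from scipy.spatial.transform import Rotation as Ro
def q2R(q): return Ro.from_quat([q[1],q[2],q[3],q[0]]).as_matrix()
def grab(name):
    s=get_state(); im=get_image(name)
    if name=="wrist":
        T=np.array(im["tool_from_camera"]); Rt=q2R(s["ee_rot"])
        Rwc=Rt@T[:3,:3]; c=Rt@T[:3,3]+s["position"]
        im["R"]=Rwc.T; im["t"]=-Rwc.T@c
    im["K"]=np.array(im["mtx"]); im["R"]=np.array(im["R"]); im["t"]=np.array(im["t"])
    return im
def save(name,im): np.savez(name,color=im["color"],K=im["K"],k1=im["k1"],R=im["R"],t=im["t"])
def load(name): return dict(np.load(name))
def proj(im,X):
    X=np.atleast_2d(X)@im["R"].T+im["t"]; p=X[:,:2]/X[:,2:]
    r2=(p**2).sum(1,keepdims=True); p=p*(1+im["k1"]*r2)
    return p*im["K"][0,0]+im["K"][:2,2]
def unproj(im,uv,z):
    d=(np.atleast_2d(uv).astype(float)-im["K"][:2,2])/im["K"][0,0]; p=d.copy()
    for _ in range(20): p=d/(1+im["k1"]*(p**2).sum(1,keepdims=True))
    ray=np.c_[p,np.ones(len(p))]@im["R"]; c=-im["R"].T@im["t"]
    return c+ray*((z-c[2])/ray[:,2])[:,None]
def crop(im,x0,y0,w,h,s,fn):
    cv2.imwrite(fn,cv2.resize(im["color"][y0:y0+h,x0:x0+w],None,fx=s,fy=s,interpolation=cv2.INTER_CUBIC))
E
python3 - <<'E'
from h import *
a=grab("scene");save("s0.npz",a);crop(a,212,168,120,96,6,"pics/sc_crop.png")
b=grab("side");save("d0.npz",b);crop(b,200,170,110,80,7,"pics/sd_crop.png")
print(unproj(a,[[271,206],[178,240]],.03))
E
```

```text
[[ 0.54307749  0.07806662  0.03      ]
 [ 0.65542998 -0.14377725  0.03      ]]
```

View pics/sc_crop.png

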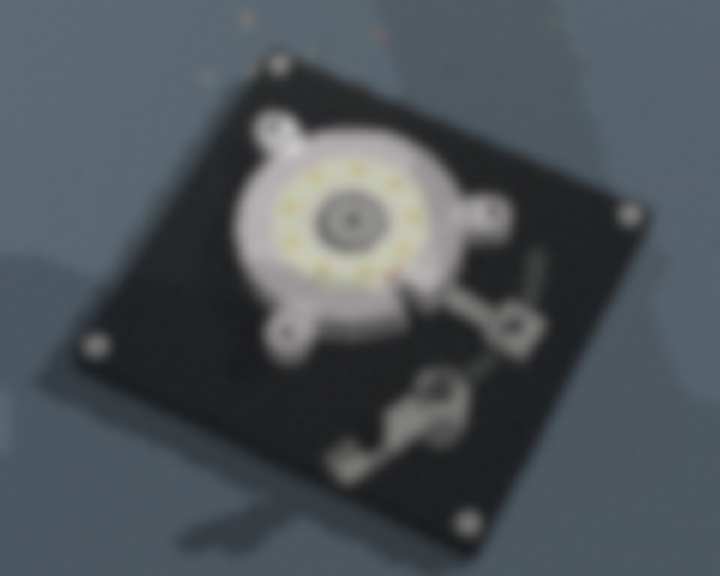

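View pics/sd_crop.png

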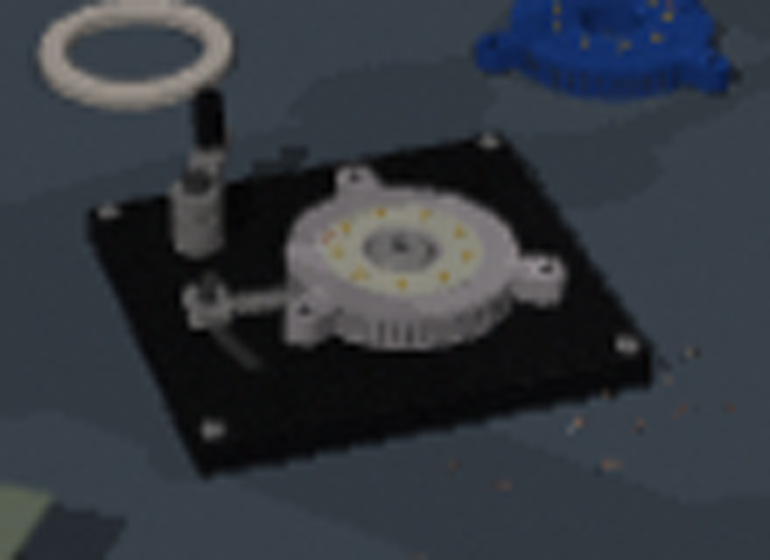

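```bash
python3 - <<'E'
from h import *
a=load("s0.npz");b=load("d0.npz")
A=lambda p:np.array(p)/6+[212-.42,168-.42]
B=lambda p:np.array(p)/7+[200-.43,170-.43]
print("corn sc",unproj(a,A([[282,48],[652,205],[472,560],[75,368]]),.02).round(4).tolist())
print("corn sd",unproj(b,B([[88,213],[205,468],[652,375],[500,135]]),.02).round(4).tolist())
print("ears",unproj(a,A([[272,130],[492,213],[288,330]]),.036).round(4).tolist())
print("ears sd",unproj(b,B([[356,178],[303,312],[545,268]]),.036).round(4).tolist())
print("spig",unproj(a,A([[352,219]]),.040),unproj(b,B([[400,246]]),.040))
print("foot",unproj(a,A([[515,322]]),.030),unproj(b,B([[208,290]]),.030))
print("notch",unproj(a,A([[418,285]]),.038))
print("pivot",unproj(a,A([[442,382]]),.053),unproj(b,B([[196,182]]),.053))
print(q2R(get_state()["ee_rot"]).round(3))
E
```

```text
corn sc [[0.4413, 0.0383, 0.02], [0.5155, 0.2063, 0.02], [0.6871, 0.1322, 0.02], [0.6121, -0.0361, 0.02]]
corn sd [[0.6778, 0.1357, 0.02], [0.5056, 0.2127, 0.02], [0.4309, 0.0439, 0.02], [0.6028, -0.0377, 0.02]]
ears [[0.4976, 0.0383, 0.036], [0.5342, 0.1356, 0.036], [0.5968, 0.0525, 0.036]]
ears sd [[0.6012, 0.0494, 0.036], [0.5412, 0.1315, 0.036], [0.4974, 0.0385, 0.036]]
spig [[0.54355062 0.07601672 0.04      ]] [[0.54540953 0.0749257  0.04      ]]
foot [[0.58346609 0.14673728 0.03      ]] [[0.58611973 0.14409031 0.03      ]]
notch [[0.57290582 0.1053902  0.038     ]]
pivot [[0.62561757 0.11656775 0.053     ]] [[0.62439554 0.11780725 0.053     ]]
[[-0.97  -0.     0.242]
 [-0.242  0.001 -0.97 ]
 [-0.    -1.    -0.001]]
```

```bash
python3 -m jog '[255,-52,4,-50,0,-4.4,0,255,-52,4,-50,0,-4.4,0,255,-52,4,-50,0,-4.4,0,255,-52,4,-50,0,-4.4,0,255,-52,4,-50,0,-4.4,0,255,-52,4,-50,0,-4.4,0,255,-52,4,-50,0,-4.4,0,255,-52,4,-50,0,-4.4,0,255,-52,4,-50,0,-4.4,0,255,-52,4,-50,0,-4.4,0,255,-52,4,-50,0,-4.4,0,255,-52,4,-50,0,-4.4,0]' 40; python3 - <<'E'
from h import *
s=get_state();print(s["position"],s["qpos"]);print(q2R(s["ee_rot"]).round(3))
E
```

```text
clock: 1.75
position: [0.5239, 0.0561, 0.191]
ee_rot: [0.296, -0.295, 0.643, -0.642]
contact_force: [0.6, -0.3, 0.1]
width: -0.0002
[0.52385215 0.05605458 0.19100188] [-2.58328772e-02  2.30199262e-01  1.67268849e+00  4.84642450e-04
  1.23829520e+00  6.83052690e-01]
[[-0.651  0.     0.759]
 [-0.759  0.    -0.651]
 [-0.001 -1.     0.   ]]
```

```bash
python3 - <<'E'
from h import *
w=grab("wrist");save("w1.npz",w);cv2.imwrite("pics/w1.png",cv2.resize(w["color"],None,fx=1.5,fy=1.5,interpolation=cv2.INTER_CUBIC))
E
```

```text
(no output)
```

View pics/w1.png

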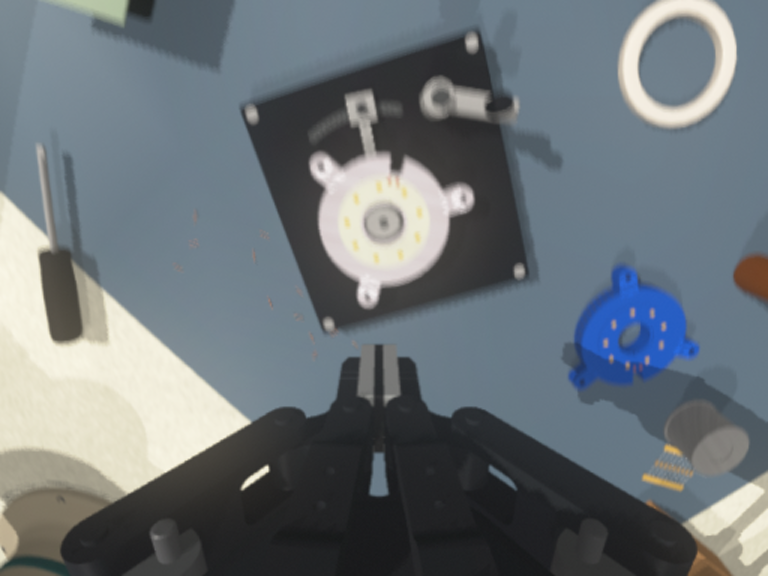

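```bash
python3 - <<'E'
from h import *
w=load("w1.npz")
P=lambda p,z:unproj(w,(np.array(p)+.5)/1.5-.5,z)[:,:2]
c=P([[384,222]],.04)[0];print("c",c)
def pr(n,p,z,o=c):
    for q in P(p,z)-o: print(n,(q+o).round(4),"r",np.hypot(*q).round(4),"ang",np.degrees(np.arctan2(q[1],q[0])).round(1))
pr("notch",[[398,160]],.040);pr("key bar",[[369,149],[365,124]],.024);pr("foot",[[361,108]],.031)
pr("ears",[[321,166],[460,198]],.039);pr("earA",[[368,294]],.036)
pr("pivot",[[438,97]],.053)
pv=P([[438,97]],.053)[0];pr("knob",[[510,105]],.072,pv)
k=P([[247,108],[328,333],[536,277],[478,32]],.02);print(k)
for i in range(4):
    d=k[(i+1)%4]-k[i];print(np.hypot(*d),np.degrees(np.arctan2(d[1],d[0])))
E
```

```text
c [0.54739925 0.07755258]
notch [0.583  0.1044] r 0.0446 ang 36.9
key bar [0.5722 0.1233] r 0.052 ang 61.5
key bar [0.5814 0.1382] r 0.0695 ang 60.7
foot [0.5861 0.1475] r 0.08 ang 61.0
ears [0.5395 0.1365] r 0.0595 ang 97.7
ears [0.6001 0.0551] r 0.0573 ang -23.1
earA [0.5008 0.042 ] r 0.0586 ang -142.7
pivot [0.6274 0.1184] r 0.0898 ang 27.1
knob [0.6546 0.087 ] r 0.0416 ang -49.1
[[ 0.52427729  0.20288876]
 [ 0.44736248  0.03337098]
 [ 0.61075369 -0.04065892]
 [ 0.68075987  0.13354318]]
0.18615092551895265 -114.40508417976461
0.17937980555025904 -24.374503915813502
0.18774247338964165 68.10640404596018
0.17115959458747823 156.09937564124925
```

```bash
cat > plan.py <<'E'
from h import *
c=np.array([.5465,.0770])
def pose(a,z,r=.062,off=.022):
    a=np.radians(a);u=np.array([np.cos(a),np.sin(a)]);t=np.array([-u[1],u[0]])
    p=c+r*u-off*t
    zt=np.r_[t,0];y=np.array([0,0,-1.]);x=np.cross(y,zt)
    return np.r_[p,z],np.c_[x,y,zt]
def row(base,tgt):
    p0,R0=base;p,R=tgt
    d=R0.T@(p-p0)*100; rv=np.degrees(Ro.from_matrix(R0.T@R).as_rotvec())/8
    return np.r_[d,rv].round(2)
E
python3 - <<'E'
from plan import *
s=get_state();cur=(s["position"],q2R(s["ee_rot"]))
pre=pose(210,.027)
print(row(cur,pose(210,.1)),row(cur,pre))
for a in range(212,246,2): print(a,row(pre,pose(a,.027)))
E
```

```text
[ 2.44  9.06 -3.76  0.01  2.43 -0.03] [ 2.480e+00  1.636e+01 -3.750e+00  1.000e-02  2.430e+00 -3.000e-02]
212 [ 0.07  0.    0.22  0.   -0.25  0.  ]
214 [ 0.14  0.    0.44  0.   -0.5   0.  ]
216 [ 0.2   0.    0.66  0.   -0.75  0.  ]
218 [ 0.25  0.    0.88  0.   -1.    0.  ]
220 [ 0.29  0.    1.11  0.   -1.25  0.  ]
222 [ 0.32  0.    1.34  0.   -1.5   0.  ]
224 [ 0.35  0.    1.57  0.   -1.75  0.  ]
226 [ 0.37  0.    1.79  0.   -2.    0.  ]
228 [ 0.38  0.    2.02  0.   -2.25  0.  ]
230 [ 0.38  0.    2.25  0.   -2.5   0.  ]
232 [ 0.37  0.    2.48  0.   -2.75  0.  ]
234 [ 0.36  0.    2.71  0.   -3.    0.  ]
236 [ 0.34  0.    2.94  0.   -3.25  0.  ]
238 [ 0.31  0.    3.17  0.   -3.5   0.  ]
240 [ 0.27  0.    3.39  0.   -3.75  0.  ]
242 [ 0.22  0.    3.62  0.   -4.    0.  ]
244 [ 0.17  0.    3.84  0.   -4.25  0.  ]
```

```bash
python3 -m jog '[255,2.48,5,-3.75,0,2.43,0,255,2.48,9,-3.75,0,2.43,0,255,2.48,12,-3.75,0,2.43,0,255,2.48,14,-3.75,0,2.43,0,255,2.48,15.5,-3.75,0,2.43,0,255,2.48,16.35,-3.75,0,2.43,0,255,2.48,16.35,-3.75,0,2.43,0,255,2.48,16.35,-3.75,0,2.43,0]'; python3 - <<'E'
from plan import *
s=get_state();print(s["position"],pose(210,.027)[0],s["contact_force"])
w=grab("wrist");cv2.imwrite("pics/w2.png",w["color"]);w=grab("side");crop(w,170,130,150,120,5,"pics/d2.png")
E
```

```text
clock: 2.8
position: [0.4786, 0.0588, 0.0283]
ee_rot: [-0.182, 0.181, -0.683, 0.684]
contact_force: [-0.3, -0.2, -0.5]
width: 0.0
[0.47860221 0.05884919 0.02832648] [0.48180642 0.06505256 0.027     ] [-0.26649739 -0.16736826 -0.52785374]
```

View pics/w2.png

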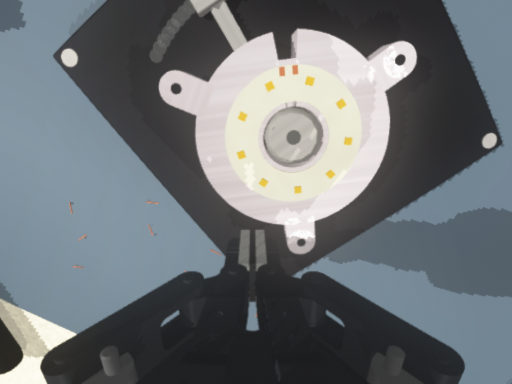

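View pics/d2.png

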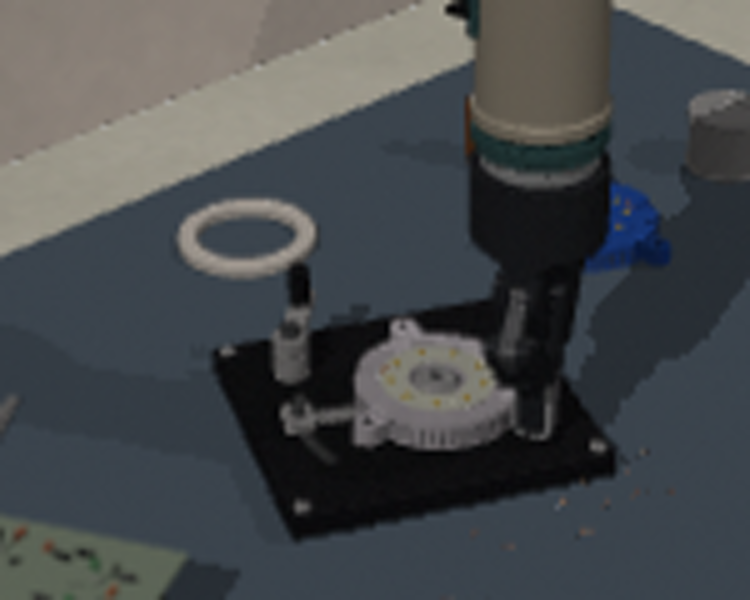

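```bash
python3 -m jog '[255,0,0,0,0,0,0,255,0,0,0,0,0,0]'; python3 - <<'E'
from plan import *
s=get_state();print(s["position"],s["qd"].round(3));cur=(s["position"],q2R(s["ee_rot"]))
print(q2R(s["ee_rot"]).round(3), pose(210,.027)[1].round(3))
for a in (212,216,218,220,222,224,226): print(a,row(cur,pose(a,.027)))
E
```

```text
clock: 3.15
position: [0.4782, 0.0589, 0.028]
ee_rot: [-0.182, 0.182, -0.683, 0.683]
contact_force: [-0.2, 0.1, 0.3]
width: -0.0
[0.47823981 0.05892894 0.02803977] [ 0.002  0.002  0.003 -0.001 -0.002  0.   ]
[[-0.868  0.001  0.497]
 [-0.497 -0.    -0.868]
 [-0.    -1.     0.   ]] [[-0.866  0.     0.5  ]
 [-0.5    0.    -0.866]
 [-0.    -1.     0.   ]]
212 [-0.54  0.1  -0.14 -0.   -0.28 -0.  ]
216 [-0.42  0.1   0.31 -0.   -0.78 -0.  ]
218 [-0.37  0.1   0.53 -0.   -1.03 -0.  ]
220 [-0.33  0.1   0.76 -0.   -1.28 -0.  ]
222 [-0.3   0.1   0.98 -0.   -1.53 -0.  ]
224 [-0.27  0.1   1.21 -0.   -1.78 -0.  ]
226 [-0.25  0.1   1.44 -0.   -2.03 -0.  ]
```

```bash
python3 -m jog '[255,-0.5,0.1,-0.1,0,-0.3,0,255,-0.5,0.1,0.08,0,-0.5,0,255,-0.42,0.1,0.31,0,-0.78,0,255,-0.39,0.1,0.42,0,-0.9,0,255,-0.37,0.1,0.53,0,-1.03,0,255,-0.35,0.1,0.64,0,-1.15,0,255,-0.33,0.1,0.76,0,-1.28,0,255,-0.31,0.1,0.87,0,-1.4,0,255,-0.3,0.1,0.98,0,-1.53,0,255,-0.28,0.1,1.1,0,-1.65,0,255,-0.27,0.1,1.21,0,-1.78,0,255,-0.27,0.1,1.21,0,-1.78,0]'; python3 - <<'E'
from plan import *
s=get_state();print(s["position"],s["contact_force"]);cur=(s["position"],q2R(s["ee_rot"]))
for a in (224,226,228,230,232,234,236,238,240,242,244): print(a,row(cur,pose(a,.027)))
w=grab("wrist");save("w3.npz",w);cv2.imwrite("pics/w3.png",w["color"])
E
```

```text
clock: 4.65
position: [0.4865, 0.0498, 0.0268]
ee_rot: [-0.265, 0.265, -0.656, 0.656]
contact_force: [-0.3, 0.6, 0.3]
width: 0.0
[0.48645624 0.04975838 0.02675998] [-0.34993985  0.63190371  0.32269841]
224 [-0.01 -0.02  0.01 -0.    0.   -0.  ]
226 [ 0.06 -0.02  0.23 -0.   -0.25 -0.  ]
228 [ 0.13 -0.02  0.45 -0.   -0.5  -0.  ]
230 [ 0.18 -0.02  0.67 -0.   -0.75 -0.  ]
232 [ 0.23 -0.02  0.9  -0.   -1.    0.  ]
234 [ 0.28 -0.02  1.12 -0.   -1.25  0.  ]
236 [ 0.31 -0.02  1.35 -0.   -1.5   0.  ]
238 [ 0.34 -0.02  1.58 -0.   -1.75  0.  ]
240 [ 0.36 -0.02  1.81 -0.   -2.    0.  ]
242 [ 0.37 -0.02  2.03 -0.   -2.25  0.  ]
244 [ 0.37 -0.02  2.26 -0.   -2.5   0.  ]
```

View pics/w3.png

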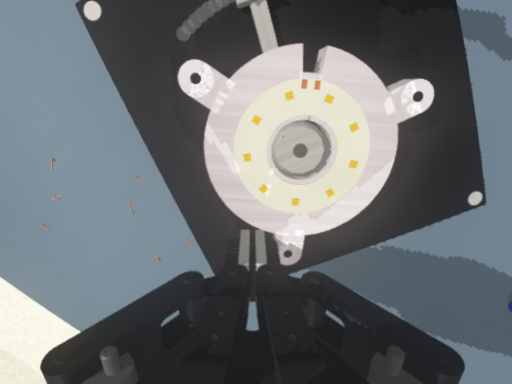

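```bash
python3 - <<'E'
from plan import *
w=load("w3.npz")
def ang(p,z):
    q=unproj(w,[p],z)[0,:2]-C; return np.degrees(np.arctan2(q[1],q[0])).round(1),np.hypot(*q).round(4)
C=unproj(w,[[301,150]],.04)[0,:2];print(C)
print("ears",ang((288,254),.037),ang((195,78),.039),ang((419,96),.039),"notch",ang((314,58),.04),"key",ang((263,20),.024))
E
```

```text
[0.54563027 0.07451558]
ears (np.float64(-139.2), np.float64(0.0596)) (np.float64(100.5), np.float64(0.059)) (np.float64(-20.7), np.float64(0.0602)) notch (np.float64(38.9), np.float64(0.041)) key (np.float64(61.1), np.float64(0.0625))
```

```bash
python3 -m jog '[255,0.03,0,0.11,0,-0.12,0,255,0.06,0,0.23,0,-0.25,0,255,0.1,0,0.34,0,-0.37,0,255,0.13,0,0.45,0,-0.5,0,255,0.16,0,0.56,0,-0.62,0,255,0.18,0,0.67,0,-0.75,0,255,0.21,0,0.79,0,-0.87,0,255,0.23,0,0.9,0,-1,0,255,0.26,0,1.01,0,-1.12,0,255,0.28,0,1.12,0,-1.25,0,255,0.3,0,1.23,0,-1.37,0,255,0.31,0,1.35,0,-1.5,0]'; cat > ck.py <<'E'
from plan import *
import sys
n=sys.argv[1]
s=get_state();print(s["position"],s["contact_force"],s["clock"]);cur=(s["position"],q2R(s["ee_rot"]))
for a in range(236,252,1): print(a,row(cur,pose(a,.027))[[0,2,4]])
w=grab("wrist");save(n+".npz",w);cv2.imwrite("pics/"+n+".png",w["color"])
E
python3 ck.py w4
```

```text
clock: 6.2
position: [0.4935, 0.0378, 0.0268]
ee_rot: [0.332, -0.333, 0.624, -0.624]
contact_force: [-1.0, 1.0, 0.8]
width: -0.0002
[0.4934854  0.03780515 0.02677099] [-0.96375361  0.97017704  0.79176657] 6.2
236 [-0.01  0.    0.01]
237 [ 0.02  0.11 -0.11]
238 [ 0.06  0.22 -0.24]
239 [ 0.09  0.33 -0.36]
240 [ 0.13  0.44 -0.49]
241 [ 0.16  0.55 -0.61]
242 [ 0.18  0.66 -0.74]
243 [ 0.21  0.77 -0.86]
244 [ 0.23  0.89 -0.99]
245 [ 0.26  1.   -1.11]
246 [ 0.28  1.11 -1.24]
247 [ 0.29  1.23 -1.36]
248 [ 0.31  1.34 -1.49]
249 [ 0.32  1.45 -1.61]
250 [ 0.34  1.57 -1.74]
251 [ 0.35  1.68 -1.86]
```

View pics/w4.png

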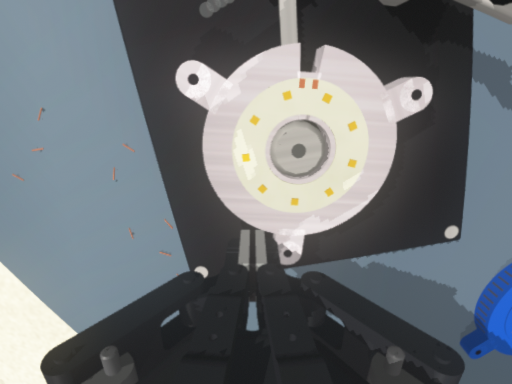

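```bash
python3 -m jog '[255,0.01,0,0.06,0,-0.06,0,255,0.02,0,0.11,0,-0.11,0,255,0.04,0,0.17,0,-0.18,0,255,0.06,0,0.22,0,-0.24,0,255,0.08,0,0.28,0,-0.3,0,255,0.09,0,0.33,0,-0.36,0,255,0.11,0,0.38,0,-0.42,0,255,0.13,0,0.44,0,-0.49,0,255,0.14,0,0.5,0,-0.55,0,255,0.16,0,0.55,0,-0.61,0,255,0.17,0,0.6,0,-0.68,0,255,0.18,0,0.66,0,-0.74,0]'; python3 ck.py w5
```

```text
clock: 7.75
position: [0.4983, 0.0327, 0.0269]
ee_rot: [-0.364, 0.364, -0.606, 0.606]
contact_force: [-1.2, 0.3, 1.6]
width: -0.0002
[0.49827267 0.0326771  0.02687148] [-1.21782817  0.25056165  1.56837742] 7.75
236 [-0.24 -0.66  0.75]
237 [-0.19 -0.55  0.62]
238 [-0.15 -0.45  0.5 ]
239 [-0.1  -0.34  0.37]
240 [-0.06 -0.24  0.25]
241 [-0.02 -0.13  0.12]
242 [ 0.02 -0.02 -0.  ]
243 [ 0.06  0.09 -0.13]
244 [ 0.1   0.2  -0.25]
245 [ 0.13  0.3  -0.38]
246 [ 0.16  0.42 -0.5 ]
247 [ 0.19  0.53 -0.63]
248 [ 0.22  0.64 -0.75]
249 [ 0.24  0.75 -0.88]
250 [ 0.27  0.86 -1.  ]
251 [ 0.29  0.97 -1.13]
```

View pics/w5.png

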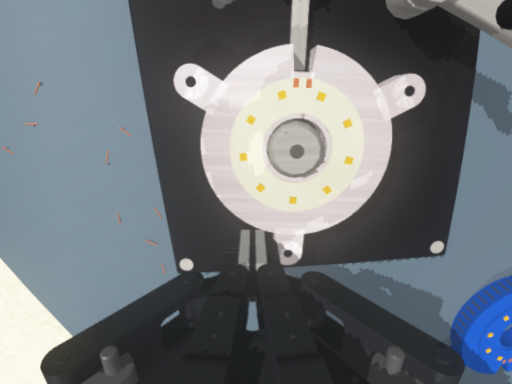

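```bash
python3 - <<'E'
from h import *
w=load("w5.npz");crop(w,250,0,110,90,6,"pics/w5c.png")
d=grab("side");crop(d,205,175,90,60,8,"pics/d5.png")
E
```

```text
(no output)
```

View pics/w5c.png

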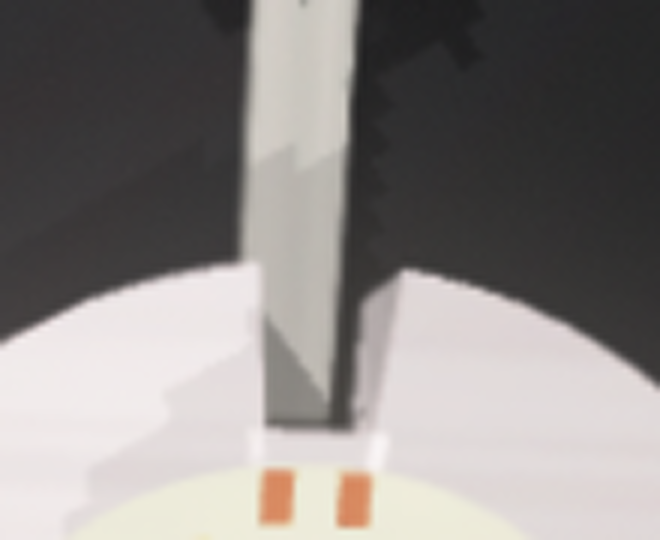

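View pics/d5.png

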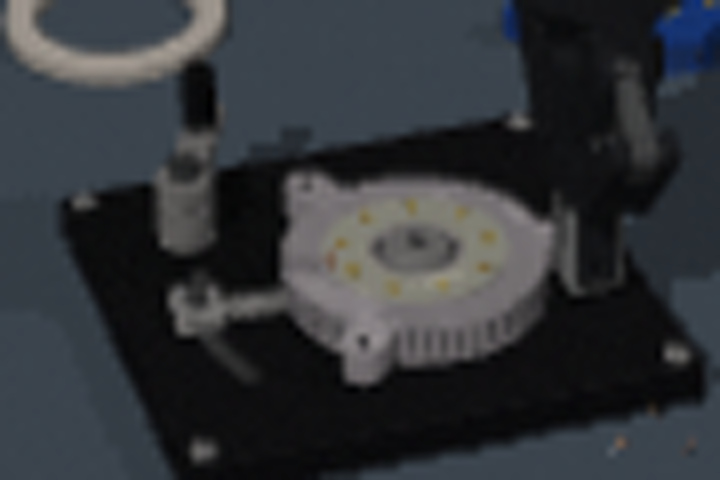

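```bash
python3 -m jog '[255,0.01,0,0.02,0,-0.03,0,255,0.02,0,0.04,0,-0.06,0,255,0.03,0,0.07,0,-0.1,0,255,0.04,0,0.09,0,-0.13,0,255,0.05,0,0.12,0,-0.16,0,255,0.06,0,0.14,0,-0.19,0,255,0.07,0,0.17,0,-0.22,0,255,0.08,0,0.2,0,-0.25,0]'; python3 ck.py w6 | head -1; python3 - <<'E'
from h import *
w=load("w6.npz");crop(w,250,0,110,90,6,"pics/w6c.png")
E
```

```text
clock: 8.85
position: [0.4995, 0.0311, 0.0268]
ee_rot: [-0.375, 0.375, -0.6, 0.6]
contact_force: [-2.1, 1.3, 2.5]
width: 0.0
[0.49946688 0.03106245 0.02680468] [-2.06149174  1.34398764  2.46393796] 8.85
```

View pics/w6c.png

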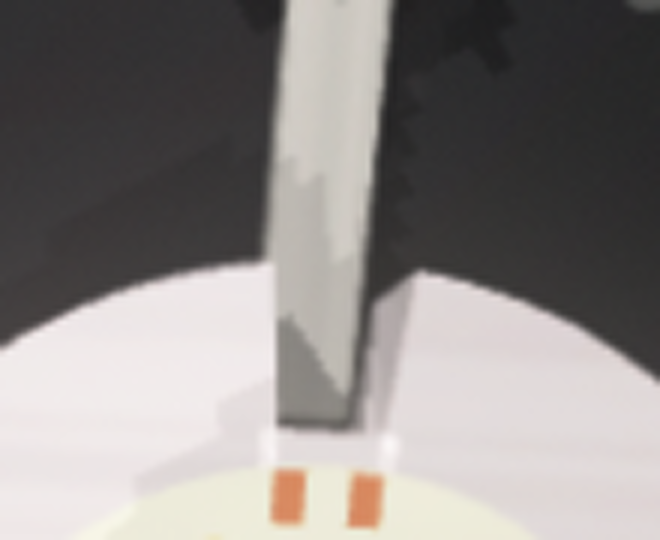

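```bash
python3 -m jog '[255,0.01,0,0.02,0,-0.03,0,255,0.02,0,0.04,0,-0.06,0,255,0.03,0,0.07,0,-0.1,0,255,0.04,0,0.09,0,-0.13,0,255,0.05,0,0.12,0,-0.16,0,255,0.06,0,0.14,0,-0.19,0]'; python3 ck.py w7 | head -1; python3 - <<'E'
from h import *
w=load("w7.npz");crop(w,250,0,110,90,6,"pics/w7c.png")
E
```

```text
clock: 9.65
position: [0.5004, 0.0299, 0.0268]
ee_rot: [-0.382, 0.382, -0.595, 0.595]
contact_force: [-3.1, 2.2, 2.4]
width: -0.0001
[0.50043365 0.02986865 0.02679033] [-3.05664226  2.2067006   2.38972575] 9.65
```

View pics/w7c.png

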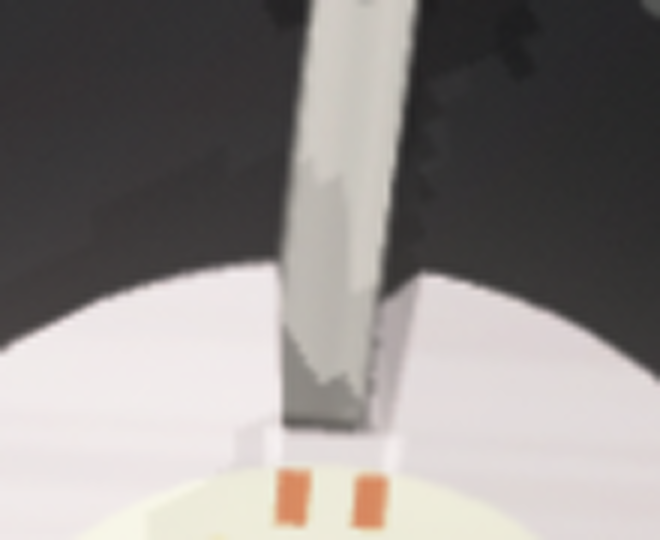

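```bash
python3 -m jog '[255,0.01,0,0.02,0,-0.03,0,255,0.02,0,0.04,0,-0.06,0,255,0.03,0,0.07,0,-0.1,0,255,0.04,0,0.09,0,-0.13,0]'; python3 ck.py w8 | head -1; python3 - <<'E'
from h import *
w=load("w8.npz");crop(w,250,0,110,90,6,"pics/w8c.png")
d=grab("side");crop(d,205,175,90,60,8,"pics/d8.png")
E
```

```text
clock: 10.2
position: [0.5011, 0.0292, 0.0268]
ee_rot: [-0.388, 0.388, -0.591, 0.591]
contact_force: [-1.8, 1.9, 3.3]
width: -0.0002
[0.50111788 0.02915138 0.02677047] [-1.7862104   1.85367266  3.26557939] 10.2
```

View pics/w8c.png

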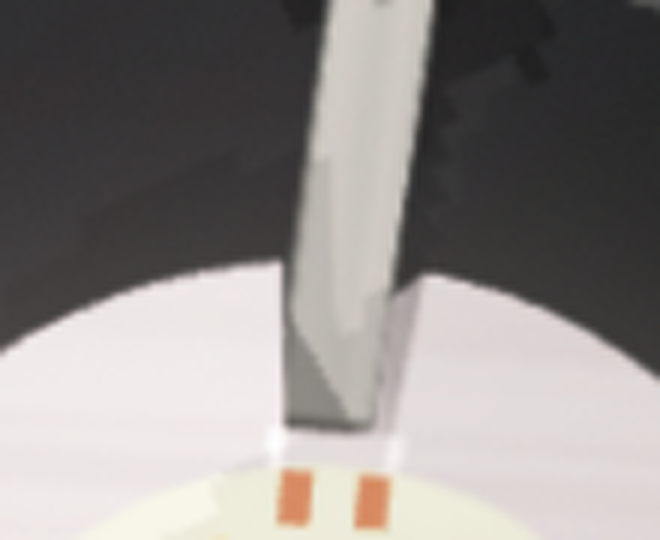

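View pics/d8.png

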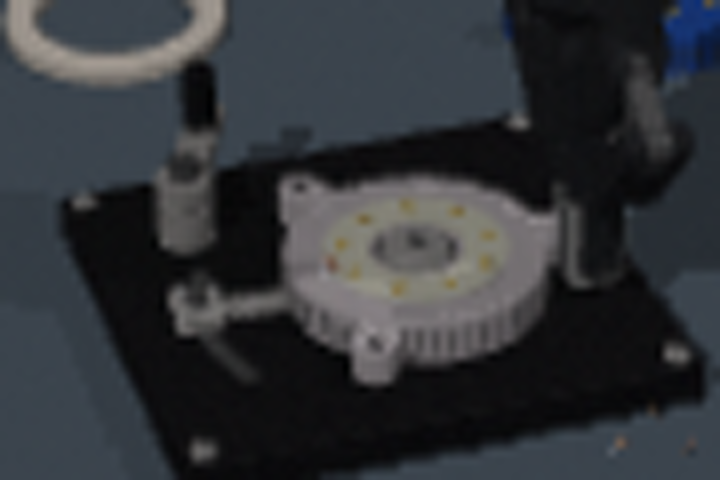

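```bash
cat > na.py <<'E'
from plan import *
import sys
def run(fn,nl,nr,kl,kr,kl2,kr2,cp=None):
    w=load(fn)
    f=lambda p:(np.array(p)+.5)/6-.5+[250,0]
    for C in ([.5465,.0770],[.5456,.0755]):
      for z in (.036,.040):
        N=unproj(w,[f(nl),f(nr)],z)[:,:2]-C;m=N.mean(0)
        K=unproj(w,[f(kl),f(kr),f(kl2),f(kr2)],.024)[:,:2]-C
        k1=K[:2].mean(0);k2=K[2:].mean(0)
        A=lambda v:np.degrees(np.arctan2(v[1],v[0])).round(2)
        print(z,"notch",A(m),"r",np.hypot(*m).round(4),"w",np.hypot(*(N[0]-N[1])).round(4),"key",A(k1),A(k2),"r",np.hypot(*k1).round(4),np.hypot(*k2).round(4),"w",np.hypot(*(K[0]-K[1])).round(4))
E
python3 -c "
from na import run
run('w8.npz',(283,262),(425,272),(305,200),(408,200),(320,50),(428,50))
run('w5.npz',(260,264),(403,270),(245,200),(348,200),(250,50),(358,50))
"
```

```text
0.036 notch 62.82 r 0.0451 w 0.0107 key 60.89 61.1 r 0.0523 0.0633 w 0.0083
0.04 notch 63.74 r 0.0443 w 0.0103 key 60.89 61.1 r 0.0523 0.0633 w 0.0083
0.036 notch 62.68 r 0.0468 w 0.0107 key 60.83 61.04 r 0.0541 0.065 w 0.0083
0.04 notch 63.56 r 0.0461 w 0.0103 key 60.83 61.04 r 0.0541 0.065 w 0.0083
0.036 notch 59.47 r 0.0452 w 0.0107 key 60.83 60.9 r 0.0522 0.0632 w 0.0083
0.04 notch 60.35 r 0.0445 w 0.0104 key 60.83 60.9 r 0.0522 0.0632 w 0.0083
0.036 notch 59.45 r 0.0469 w 0.0107 key 60.78 60.85 r 0.054 0.0649 w 0.0083
0.04 notch 60.3 r 0.0462 w 0.0104 key 60.78 60.85 r 0.054 0.0649 w 0.0083
```

```bash
python3 -m jog '[255,0.01,0,0.03,0,-0.03,0,255,0.02,0,0.05,0,-0.06,0]';python3 -m jog '[255,0.01,0,0.03,0,-0.03,0,255,0.02,0,0.05,0,-0.06,0]'; python3 ck.py w9 | head -1; python3 - <<'E'
from h import *
w=load("w9.npz");crop(w,250,0,110,90,6,"pics/w9c.png");crop(w,160,30,280,240,2.8,"pics/w9d.png")
w=load("w4.npz");crop(w,160,30,280,240,2.8,"pics/w4d.png")
E
```

```text
clock: 10.55
position: [0.5013, 0.0289, 0.0268]
ee_rot: [0.39, -0.39, 0.59, -0.59]
contact_force: [-1.2, 2.3, 4.2]
width: -0.0003
clock: 10.8
position: [0.5014, 0.0287, 0.0267]
ee_rot: [0.393, -0.393, 0.588, -0.588]
contact_force: [-1.8, 3.0, 3.3]
width: -0.0001
[0.50142953 0.02866539 0.02673003] [-1.84388727  3.04959629  3.2924646 ] 10.8
```

View pics/w9c.png

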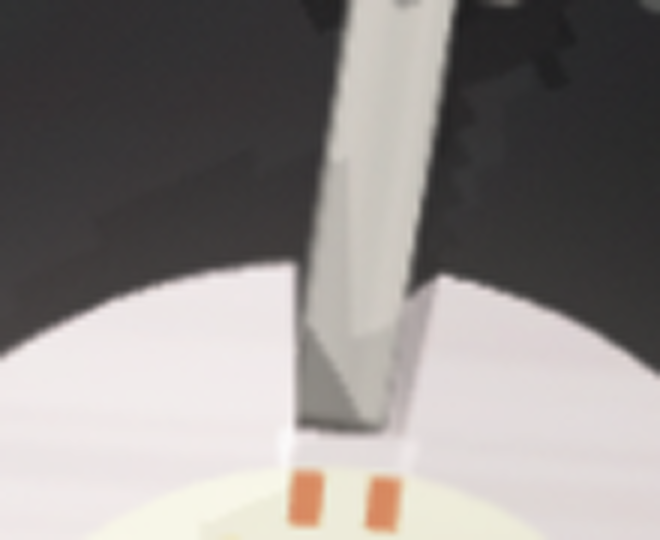

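View pics/w9d.png

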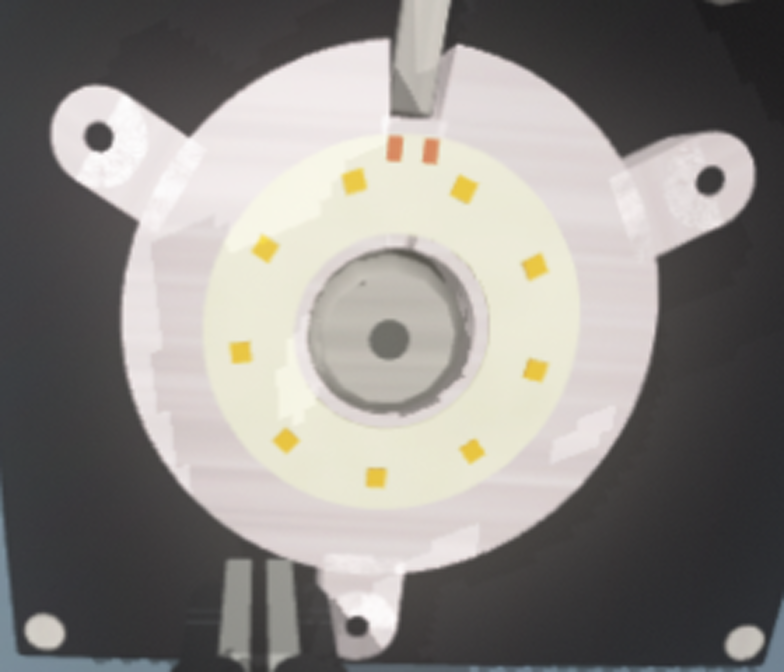

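View pics/w4d.png

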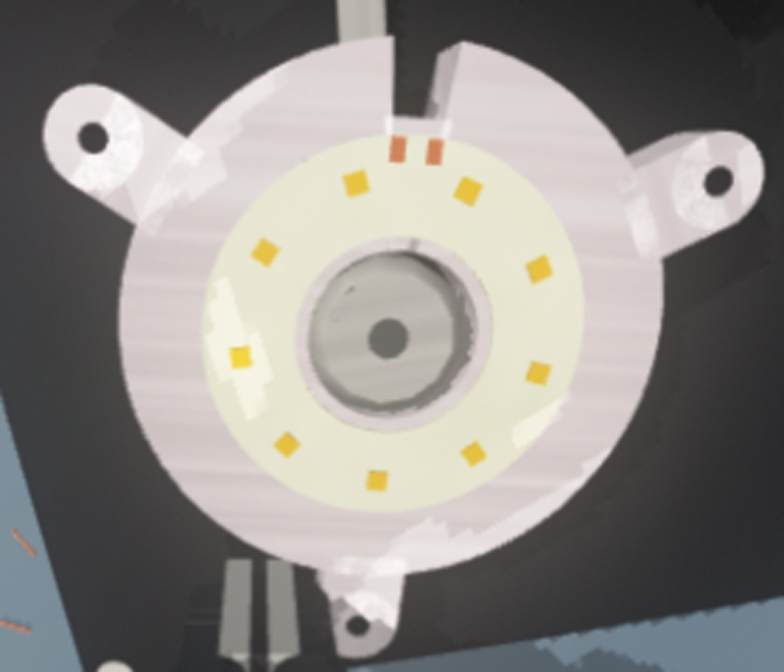

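```bash
cat > tilt.py <<'E'
from plan import *
from scipy.optimize import least_squares
def fit(w,px):
    # ears 1(left, +60), 2(right,-60), 0(near,180) : hole tops r=60,z=16mm
    def X(v):
        R=Ro.from_rotvec([v[3],v[4],0]).as_matrix()
        a=v[5]+np.radians([60,-60,180])
        return (np.c_[.06*np.cos(a),.06*np.sin(a),.016*np.ones(3)]@R.T)+v[:3]
    r=least_squares(lambda v:(proj(w,X(v))-px).ravel(),[.546,.077,.02,0,0,1.])
    v=r.x; print("centre",v[:3].round(4),"tilt",v[3:5].round(3),"yaw",np.degrees(v[5]).round(1), "z of rim top at key side/opp",[ (X(v)[:,2]).round(4)])
E
python3 - <<'E'
from tilt import *
f=lambda p:(np.array(p)+.5)/2.8-.5+[160,30]
fit(load("w4.npz"),f([(93,138),(718,181),(357,626)]))
fit(load("w9.npz"),f([(98,136),(710,180),(357,626)]))
E
```

```text
centre [0.5463 0.0744 0.0211] tilt [ 0.034 -0.019] yaw 52.9 z of rim top at key side/opp [array([0.0385, 0.038 , 0.0348])]
centre [0.5462 0.0745 0.0192] tilt [0.002 0.002] yaw 64.1 z of rim top at key side/opp [array([0.0354, 0.0351, 0.0352])]
```

```bash
python3 -m jog '[255,0,0,-0.4,0,0,0,255,0,0,-1,0,0,0,255,0,-4,-1,0,0,0,190,0,-8,-1,0,0,0,190,0,-12,-1,0,0,0,190,0,-14,-1,0,0,0,190,0,-14,-1,0,0,0,190,0,-14,-1,0,0,0]'; python3 ck.py w10|head -1;python3 - <<'E'
from h import *
w=load("w10.npz");crop(w,152,0,260,200,3,"pics/w10d.png")
E
```

```text
clock: 11.85
position: [0.4919, 0.0322, 0.1657]
ee_rot: [0.392, -0.393, 0.588, -0.588]
contact_force: [-0.4, 0.1, -0.8]
width: 0.022
[0.49185528 0.03218707 0.16573651] [-0.40267865  0.1408608  -0.82525998] 11.85
```

View pics/w10.png

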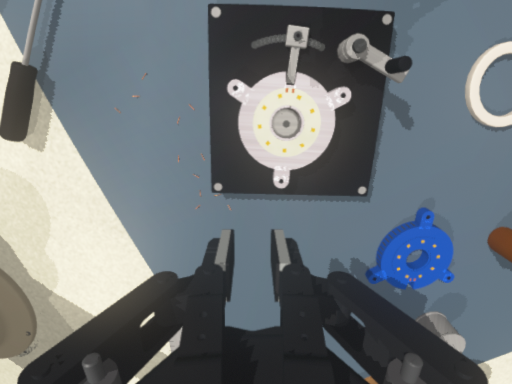

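View pics/w10d.png

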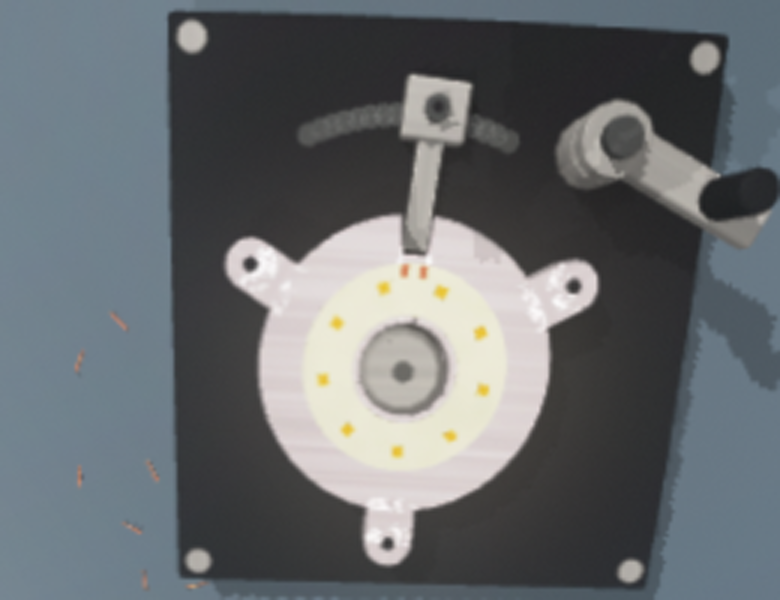

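```bash
python3 - <<'E'
from h import *
w=load("w10.npz")
f=lambda p:(np.array(p)+.5)/3-.5+[152,0]
pv=unproj(w,[f((626,135))],.053)[0,:2]
kt=unproj(w,[f((756,189))],.072)[0,:2];kb=unproj(w,[f((719,203))],.046)[0,:2]
sp=unproj(w,[f((403,371))],.04)[0,:2]
A=lambda v:(np.degrees(np.arctan2(v[1],v[0])).round(1),np.hypot(*v).round(4))
print(pv,kt,kb,sp,A(kt-pv),A(kb-pv),A(sp-pv))
E
```

```text
[0.62757483 0.11518271] [0.64983612 0.08874847] [0.65185666 0.08671937] [0.54531437 0.0749571 ] (np.float64(-49.9), np.float64(0.0346)) (np.float64(-49.5), np.float64(0.0374)) (np.float64(-153.9), np.float64(0.0916))
```

```bash
cat > kn.py <<'E'
from plan import *
P=np.array([.627,.116])
def kpose(th,z):
    a=np.radians(th);u=np.array([np.cos(a),np.sin(a)]);t=np.array([-u[1],u[0]])
    zt=np.r_[t,0];y=np.array([0,0,-1.])
    return np.r_[P+.036*u,z],np.c_[np.cross(y,zt),y,zt]
E
python3 - <<'E'
from kn import *
s=get_state();cur=(s["position"],q2R(s["ee_rot"]))
print(row(cur,kpose(-49.7,.125)),row(cur,kpose(-49.7,.049)))
E
```

```text
[-11.28   4.01  12.5    0.02  -7.85  -0.  ] [-11.29  11.61  12.52   0.02  -7.85  -0.  ]
```

```bash
python3 -m jog '[190,-3,0,3,0,-2,0,190,-6,1,6.5,0,-3.5,0,190,-9,2,10,0,-5,0,190,-11.28,3,12.5,0,-6.5,0,190,-11.28,3,12.5,0,-7.85,0,190,-11.28,3,12.5,0,-7.85,0,190,-11.28,3,12.5,0,-7.85,0,190,-11.28,3,12.5,0,-7.85,0]'; python3 ck.py w11|head -1; python3 - <<'E'
from kn import *
s=get_state();cur=(s["position"],q2R(s["ee_rot"]));print(s["qpos"])
print(row(cur,kpose(-49.7,.049)))
E
```

```text
clock: 12.9
position: [0.6509, 0.0885, 0.1359]
ee_rot: [-0.641, 0.641, -0.299, 0.298]
contact_force: [-0.3, -0.4, -0.0]
width: 0.0218
[0.65087691 0.08847554 0.13586256] [-0.30501984 -0.40847618 -0.03478012] 12.9
[ 2.93125175e-02  4.58370047e-01  1.46164426e+00 -1.49168574e-04
  1.22256198e+00 -6.71600656e-01]
[-0.05  8.72 -0.04  0.01 -0.02 -0.  ]
```

View pics/w11.png

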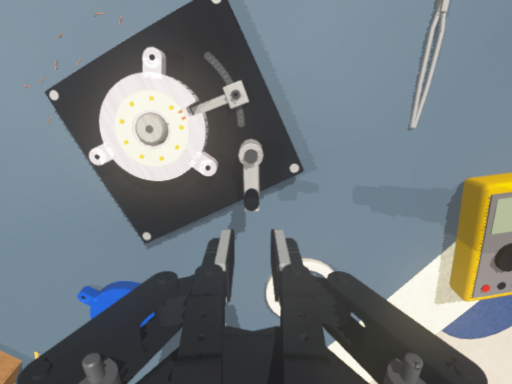

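Knob at (251,200) lies on the jaw centre line (≈252). Going down around it, then narrowing.

```bash
python3 -m jog '[190,0,2,0,0,0,0,190,0,4,0,0,0,0,190,0,5.5,0,0,0,0,190,0,7,0,0,0,0,190,0,8,0,0,0,0,190,0,8.7,0,0,0,0,190,0,8.7,0,0,0,0,203,0,8.7,0,0,0,0,203,0,8.7,0,0,0,0]' 20; python3 ck.py w12|head -1; python3 - <<'E'
from kn import *
s=get_state();cur=(s["position"],q2R(s["ee_rot"]))
for d in range(0,114,6): print(d,row(cur,kpose(-49.7-d,.049)).tolist())
E
```

```text
clock: 14.08
position: [0.6517, 0.0886, 0.0504]
ee_rot: [0.642, -0.641, 0.297, -0.298]
contact_force: [0.8, 0.3, -0.5]
width: 0.0177
[0.65170819 0.08855527 0.05037853] [ 0.75785366  0.25167541 -0.53750346] 14.075
0 [-0.09, 0.13, -0.1, -0.0, -0.0, 0.01]
6 [-0.11, 0.13, -0.48, -0.01, 0.75, 0.0]
12 [-0.16, 0.13, -0.85, -0.01, 1.5, 0.0]
18 [-0.26, 0.13, -1.22, -0.01, 2.25, 0.0]
24 [-0.4, 0.13, -1.57, -0.01, 3.0, 0.0]
30 [-0.57, 0.13, -1.9, -0.01, 3.75, 0.0]
36 [-0.77, 0.13, -2.22, -0.01, 4.5, 0.0]
42 [-1.01, 0.13, -2.51, -0.01, 5.25, 0.0]
48 [-1.28, 0.13, -2.78, -0.01, 6.0, 0.0]
54 [-1.57, 0.13, -3.02, -0.01, 6.75, 0.0]
60 [-1.88, 0.13, -3.22, -0.01, 7.5, 0.0]
66 [-2.22, 0.13, -3.39, -0.01, 8.25, 0.0]
72 [-2.57, 0.13, -3.53, -0.01, 9.0, 0.0]
78 [-2.94, 0.13, -3.63, -0.01, 9.75, 0.0]
84 [-3.31, 0.12, -3.69, -0.01, 10.5, 0.0]
90 [-3.68, 0.12, -3.71, -0.01, 11.25, 0.0]
96 [-4.06, 0.12, -3.69, -0.01, 12.0, -0.0]
102 [-4.43, 0.12, -3.63, -0.01, 12.75, -0.0]
108 [-4.8, 0.12, -3.53, -0.01, 13.5, -0.0]
```

View pics/w12.png

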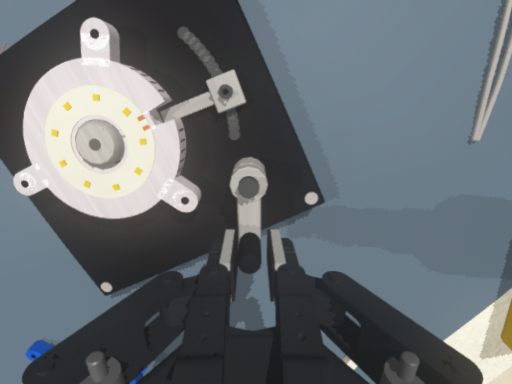

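```bash
python3 -m jog '[203,-0.1,0,-0.28,0,0.4,0,203,-0.11,0,-0.48,0,0.75,0,203,-0.16,0,-0.85,0,1.5,0,203,-0.26,0,-1.22,0,2.25,0,203,-0.4,0,-1.57,0,3,0,203,-0.57,0,-1.9,0,3.75,0,203,-0.77,0,-2.22,0,4.5,0,203,-1.01,0,-2.51,0,5.25,0,203,-1.28,0,-2.78,0,6,0,203,-1.57,0,-3.02,0,6.75,0,203,-1.88,0,-3.22,0,7.5,0,203,-1.88,0,-3.22,0,7.5,0]'; python3 ck.py w13|head -1; python3 - <<'E'
from kn import *
s=get_state();cur=(s["position"],q2R(s["ee_rot"]))
for d in range(60,120,6): print(d,row(cur,kpose(-49.7-d,.050)).tolist())
E
```

```text
clock: 15.62
position: [0.6149, 0.0819, 0.0502]
ee_rot: [-0.408, 0.407, -0.578, 0.578]
contact_force: [-0.0, -0.8, 0.3]
width: 0.018
[0.61485361 0.08191392 0.05016673] [-0.00708035 -0.80396988  0.32730632] 15.625
60 [-0.02, 0.01, -0.0, -0.01, 0.01, 0.0]
66 [-0.04, 0.01, -0.38, -0.01, 0.76, -0.0]
72 [-0.1, 0.01, -0.75, -0.01, 1.51, -0.0]
78 [-0.19, 0.01, -1.12, -0.01, 2.26, -0.0]
84 [-0.33, 0.01, -1.47, -0.01, 3.01, -0.0]
90 [-0.5, 0.01, -1.8, -0.01, 3.76, -0.0]
96 [-0.71, 0.01, -2.12, -0.01, 4.51, -0.0]
102 [-0.94, 0.01, -2.41, -0.01, 5.26, -0.0]
108 [-1.21, 0.01, -2.68, -0.01, 6.01, -0.0]
114 [-1.5, 0.01, -2.91, -0.01, 6.76, -0.0]
```

View pics/w13.png

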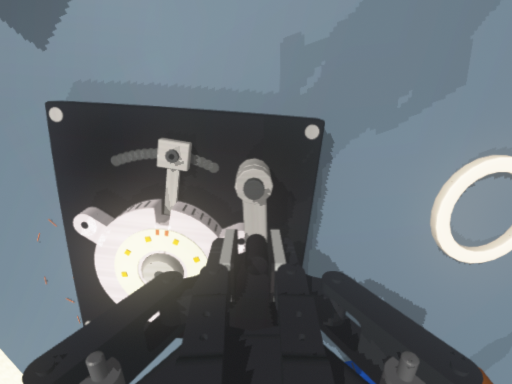

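```bash
python3 -m jog '[203,-0.03,0,-0.19,0,0.38,0,203,-0.04,0,-0.38,0,0.75,0,203,-0.1,0,-0.75,0,1.5,0,203,-0.19,0,-1.12,0,2.25,0,203,-0.33,0,-1.47,0,3,0,203,-0.5,0,-1.8,0,3.75,0,203,-0.71,0,-2.12,0,4.5,0,203,-0.82,0,-2.27,0,4.88,0,203,-0.94,0,-2.41,0,5.25,0,203,-1.08,0,-2.55,0,5.63,0,203,-1.21,0,-2.68,0,6,0,203,-1.21,0,-2.68,0,6,0]'; python3 ck.py w14|head -1; python3 - <<'E'
from h import *
w=grab("scene");crop(w,212,168,120,96,6,"pics/s14.png")
E
```

```text
clock: 17.18
position: [0.5941, 0.1025, 0.0501]
ee_rot: [-0.138, 0.137, -0.694, 0.694]
contact_force: [1.4, -0.8, 0.3]
width: 0.0174
[0.5940538  0.10251326 0.05010559] [ 1.40979158 -0.84555307  0.31049182] 17.175
```

View pics/w14.png

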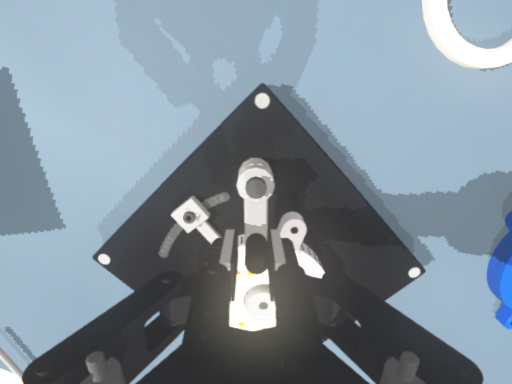

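```bash
python3 -m jog '[190,0,0,0,0,0,0,185,0,0,0,0,0,0,185,0,-1.5,0,0,0,0,185,0,-4,0,0,0,0,185,0,-8,0,0,0,0,185,0,-13,0,0,0,0,185,0,-15,0,0,0,0,185,0,-15,0,0,0,0,185,0,-15,0,0,0,0]'; python3 ck.py w15|head -1; python3 - <<'E'
from h import *
w=load("w15.npz");crop(w,152,130,220,170,3.5,"pics/w15d.png")
w=grab("side");crop(w,195,165,110,80,7,"pics/d15.png")
E
```

```text
clock: 18.4
position: [0.5926, 0.1025, 0.1991]
ee_rot: [0.136, -0.137, 0.694, -0.694]
contact_force: [-0.5, 0.3, -0.2]
width: 0.0235
[0.59263715 0.10248268 0.19906801] [-0.49260337  0.2518242  -0.19898258] 18.4
```

View pics/w15.png

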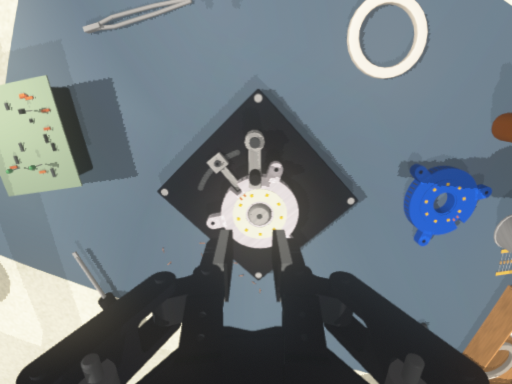

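View pics/d15.png

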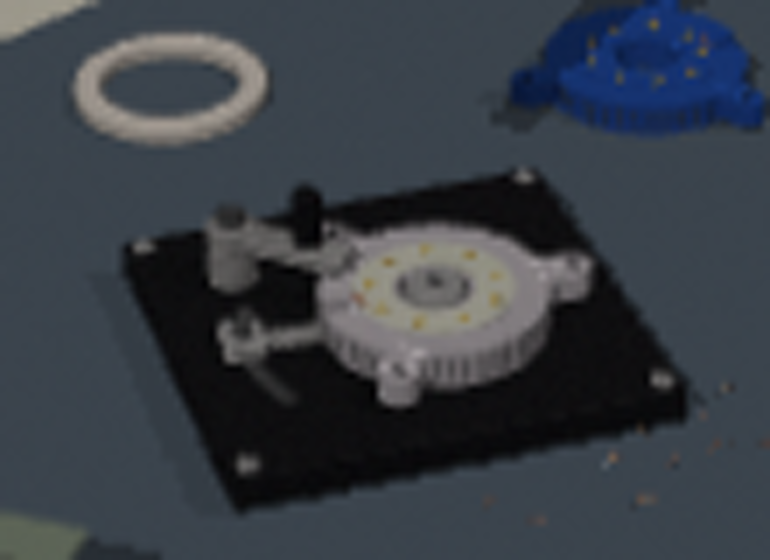

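```bash
python3 - <<'E'
from h import *
w=load("w15.npz");crop(w,180,110,150,150,4,"pics/w15e.png")
E
```

```text
(no output)
```

View pics/w15e.png

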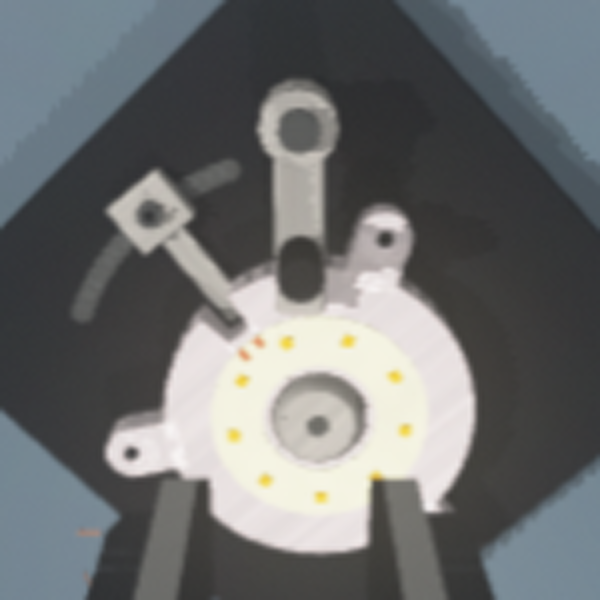

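```bash
python3 - <<'E'
from h import *
w=load("w15.npz");f=lambda p:(np.array(p)+.5)/4-.5+[180,110]
U=lambda p,z:unproj(w,[f(p)],z)[0,:2]
pv=U((300,130),.053);tip=U((300,311),.046);kt=U((302,252),.072);sp=U((317,424),.04);bar=U((299,195),.046)
A=lambda v:np.degrees(np.arctan2(v[1],v[0]))
for n,q in(("tip",tip),("knob",kt),("bar",bar)): print(n,np.radians(A(q-pv)-A(sp-pv)),np.hypot(*(q-pv)))
A2=lambda v:A(v-sp)
print("notch/ears",A2(U((385,238),.036)),A2(U((131,453),.036)),"key",A2(U((150,213),.030)))
E
```

```text
tip -0.05666669755203084 0.053268099144177294
knob -0.04446735760037281 0.02848033396693126
bar -0.06949001548132563 0.019213509644054858
notch/ears 3.5557668273297622 123.79498271743404 key 60.2274363888354
```

```bash
python3 -c "
from rig import *
print(sign_off())"
```

```text
the job is handed in; nothing more can be done
None
```

The lamp base now sits flat on the fixture with its notch over the key, and the hold-down finger is swung in over its rim. I handed the job in at about 18.5 s.

- **Lamp base:** I pushed it round about 26° anticlockwise, using the ear nearest the robot and slowing near the key. It was not lifted. My fit to the three ears in the wrist picture gave a tilt of 0.039 rad on the way round and about 0.003 rad at the end of the push. The wrist force stayed near 5 N or less wherever I read it. The notch rests against one side of its play, about 3° past the key by my measurements. That is a little more than the stated 1.8° of play, which I put down to calibration error.
- **Hold-down finger:** I swung it in by its knob from about 1.82 rad. In the last picture it measured about -0.05 rad, well below the 0.2 limit.
- **Last pictures:** With the gripper raised to about 0.20 m and touching nothing, the final wrist and side views showed the base looking flat under the finger. The ring, board box, tweezers and blue look-alike looked undisturbed. I did not measure the other things' positions again, but the arm never went near them.

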